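# Feel out the drift pin in the closed pin box and line up the jig plates with it

## Robot

A 6-joint arm with a two-finger parallel gripper is mounted at the origin on a cart in front of the work surface, level with it; the furniture and walls round the work are solid. World frame = base frame: x ahead of the robot, y to its left, z up, the work surface at z = 0. Lengths are in m, angles in rad, forces in N, time in s.
With the tool pointing down it reaches from about 0.275 to 0.75 m from the base axis. Payload 10.2 kg.
Tool frame: the origin (TCP) lies where the fingers leave the gripper's body, on its centre line; the fingertips stand 73 mm ahead of it and the grasp point (between the pads) lies 54 mm ahead of it; y points along the fingers, x is the direction in which the jaws open and shut, and the axes are right-handed (so a half turn about y gives the same grasp; the last joint's range is limited). The gripper opens to 85 mm and grips with 20 to 120 N. Pads are 22 mm wide; open, the fingers measure 114 mm over their backs; the gripper's body (76 mm by 85 mm) begins 54 mm behind the grasp point. The pads swing forward as they close: fully open they stand 13 mm farther back than shut.
Start: joints at [0.893, 0.313, 1.498, -0, 1.331, -0.223], TCP at [0.231, 0.472, 0.304] pointing down, gripper open.
Joint ranges: [-2.94, 2.94], [-0.97, 2.17], [0.19, 2.56], [-1.23, 4.37], [0.02, 3.11], [-2.88, 2.88]. Speed limits (rad/s): [2.39, 2.39, 3.01, 3.14, 3.14, 3.14].

## Interface

Orientations are given as [roll, pitch, yaw] about the fixed x, y, z axes, in that order (R = Rz(yaw) Ry(pitch) Rx(roll)).
In Python, from workcell import robot gives the robot as it stands.
- The arm moves only by the tool jog_arm, never from a script. Its argument "targets" is a list of rows, each an object of numbers: "fingers": the finger opening in mm, from 0 to 85.4; "x", "y", "z": the shift along the tool's x, y, z in mm; "wx", "wy", "wz": the turn, a rotation vector about the tool's x, y, z in degrees. In form: [{"fingers": .., "x": .., "y": .., "z": .., "wx": .., "wy": .., "wz": ..}, ...]. A call has exactly 5 rows; each row shifts and turns the commanded pose from where the row before left it, along the tool's axes as they then stand; what a row does not reach is not made up. A row lasts 1/10 s, in which the tool goes at most 50 mm and 8.59 degrees, less where a joint would pass 70% of its speed; a pose out of reach is approached as far as the arm can. A call is refused whole if a number of a shift passes 50 or a number of a turn 8.59, either way. A call with a gripper value outside its range is refused whole. The fingers move at their own pace and stop on an object; "force" is the grip in N (left out, the last holds). Time passes only in rows, so rows that do not move let the fingers close, or fill a call up. It gives the time, the measured TCP pose, the force and the opening at its end, in the units of the state.
- robot.get_state(): the state, without advancing time (a new reading comes with each control period).
- robot.camera(name): name is "scene" or "top" or "wrist"; returns a dict with "pixels" (400x640x3 uint8, red, green, blue), "z_map" (400x640 float32, m along the optical axis (not along the pixel's ray), 0 where there is no reading), "intrinsics" (3x3 intrinsics, pixels), "T" (4x4, takes a point from camera to world coordinates); the wrist camera has in their place "T_tool_cam" (4x4, takes a point from camera to tool coordinates, whose origin is the TCP and whose axes are the tool frame's). Camera axes: x right, y up, looking along -z (the intrinsics and any distortion apply to the point x, -y, -z); pixel columns grow to the right and rows downward; lengths in m; the calibration is good to about 2 mm. A picture is of the moment at which its call begins: read the wrist's pose just before it.
- robot.finish_job(): hands the job in, once; it reports no verdict.
Trained networks look in a picture, given as the dict that the camera call returned (one of the last four; its "shot" number tells which), for a name from the list of things; names that differ only in an ending like _2 or _b are one class to them, and where a whole thing is asked for, a point or a joint stands for the part that bears it (a point fixed in the world has none). Each returns a list of dicts, best first, with "score" (0 to 1); they miss things now and then, are a little off and sometimes report something else, mostly with a low value. They report only what shows in the picture. A call takes as long as a camera call.
- robot.masks_of(picture, name): "pixels" (400x640 bool, what is visible of it) and "at" ([row, column] in pixels, amid what is visible of it).
- robot.landmark_of(picture, name): "at" ([row, column] in pixels: a listed point, or the origin of a listed thing).
The state is a dict: "time_s": time; "q": joint angles; "dq": joint speeds; "joint_torque": joint torques, N m; "ee_pos": TCP position; "eef_rot": TCP orientation; "contact_force": force on the tool from outside, world axes, zero at the start; "moment": the same for the moment, N m; "grip_width": opening from 0.0 (shut) to 1.0 (fully open).
Only numpy, scipy, OpenCV 4.12 (cv2) and the standard library are available. Lean on these libraries where they do the work, as an engineer would, in place of code of your own. Each camera call takes 0.05 s, during which the arm holds its last target. There are 200 camera calls.

## Task

The drift pin is hanging somewhere along the closed pin box, out of sight: reach down through the box's sprung flaps, feel along the slot until you find it, and draw it out by its head. Then push it, tip down, through the holes of the two stacked jig plates so that it pulls the sprung upper plate into line with the lower one, and leave it standing in both holes, holding them in line. Leave the nail jar, the sanding block and the wood offcut where they are.

Things in the scene. Friction and masses are not known exactly. Their poses are not given: they have to be found in the camera images.
- pin_box: closed grey sheet-steel box fixed to the bench, 256 (its x) x 110 (y) x 116 mm high; origin at the centre of its underside, z up. The one thing in it is a loose steel drift pin, about 0.12 kg, out of sight, hanging upright anywhere from x = -50 to +50 mm, y = 0; its pose is not reported
- slot (a point): centre of the slot in the lid, level with the lid's top, 116 mm up; axes as the box's. The slot is 236 mm long (x) and 38 mm wide (y), shut by two thin sprung flaps that meet in the middle; each is hinged on a long side, swings down easily when fingers push it (under 1 N), hangs at most 21 mm below the lid's top, and springs shut
- rails (a point): in the box: point on the centre line between two rails, level with their tops, 56 mm up. They run along the box's x, 16 mm apart; the pin's shoulder lies on them and it slides easily along them (slippery nylon). Beside the pin nothing stands above the rails but the end walls, 124 mm from the centre
- head_line (a point): in the box: the height of the hidden pin's flat top, 94 mm up, 22 mm below the lid's top, at the box's centre (the pin itself is up to 50 mm to either side along x). Pin from the top: cylindrical head 20 mm in diameter, 24 long (grip here); cone 10 high; shoulder rim 24 in diameter, 4 thick; shank 14 in diameter, 22 long; taper 26 long to a 5 mm tip; 86 overall
- flap_left (a joint): swing of the flap on the box's +y side: 0 shut, up to 1.5 rad hanging down
- flap_right (a joint): swing of the flap on the box's -y side: 0 shut, up to 1.5 rad hanging down
- jig: steel drilling jig fixed to the bench, 120 (its x) x 80 (y) x 56 mm; origin at the centre of its underside, z up. A fixed lower and a sliding upper plate, each 10 mm thick, lie one on the other between two guide bars flush with the upper plate's top, 54 mm up; each has a 15 mm through hole; below the lower plate are 28 mm of free depth, enough for the pin, whose shoulder stops on the upper plate
- lower_hole (a point): centre of the lower plate's hole at that plate's top, 44 mm above the bench; this is where the pin must finally stand, upright, tip down
- upper_hole (a point): centre of the upper plate's hole at that plate's top, 54 mm above the bench; it starts 5 mm from the lower hole towards the jig's +x
- upper_plate (a joint): how far the upper plate is out of line, along the jig's x: 0 m holes in line, 0.005 m at the start. A spring pushes it outward (4 N at the start, 6 N in line), so it stays in line only while the pin stands in both holes
- nail_jar: clear jar of nails with a tan lid, 62 mm in diameter, 85 mm high, origin at the centre of its underside; leave alone
- sanding_block: brown sanding block 64 x 112 x 28 mm, lying, origin at the centre of its underside; leave alone
- offcut: hardwood offcut 42 x 70 x 20 mm, lying, origin at the centre of its underside; leave alone

How it is judged:
By the outcome, as a careful person would: the job done as asked, in the order asked, and still so for the second after the job is handed in, with the robot touching nothing.
It also fails if it takes over 61 s, if anything falls off the work surface, if the arm or the gripper's body presses on something with over 40 N, if the wrist force passes 120 N, or if a joint passes its speed limit or range.

## Working session

There is one attempt and no reset: what is moved stays moved. The work goes in short steps, Python scripts to look and compute and a tool call to move; the robot and the scene stay as the last step left them, time stands still between calls to the robot, and variables do not carry over. Pictures are saved under pics/ and viewed, about 8 in all and at most 12, crops included, and the job is handed in when it is done.

Besides the shell and the picture viewer there is one more tool, called after ">>>" as name(argument=value, ...), one argument or row to a line, values as JSON. jog_arm: Moves the arm, as the interface text tells. Its arguments: {"type":"object","properties":{"targets":{"type":"array"},"force":{"type":"number"}},"required":["targets"]}

```bash
mkdir -p pics; ls; cat > h.py <<'E'
import numpy as np, cv2
from workcell import robot
def pt(c,rc,T,r=2):
    i,j=int(round(rc[0])),int(round(rc[1])); K=c["intrinsics"]
    w=c["z_map"][max(0,i-r):i+r+1,max(0,j-r):j+r+1]; w=w[w>0]; z=np.median(w) if w.size else np.nan
    return (T@np.array([(rc[1]-K[0,2])*z/K[0,0],-(rc[0]-K[1,2])*z/K[1,1],-z,1]))[:3]
def cloud(c,T):
    K=c["intrinsics"]; z=c["z_map"]; v,u=np.mgrid[:400,:640]
    p=np.stack([(u-K[0,2])*z/K[0,0],-(v-K[1,2])*z/K[1,1],-z,np.ones_like(z)],-1)
    return (p@T.T)[...,:3]
def ray(c,rc,T,h):
    K=c["intrinsics"]; d=T[:3,:3]@np.array([(rc[1]-K[0,2])/K[0,0],-(rc[0]-K[1,2])/K[1,1],-1]); o=T[:3,3]
    return o+d*(h-o[2])/d[2]
E
python3 - <<'E'
from h import *
np.set_printoptions(precision=4,suppress=True)
s=robot.get_state(); print({k:np.round(v,4) for k,v in s.items()})
H={'pin_box':0,'slot':.116,'jig':0,'lower_hole':.044,'upper_hole':.054,'nail_jar':0,'sanding_block':0,'offcut':0}
for n in ("top","scene"):
    c=robot.camera(n); cv2.imwrite(f"pics/{n}.png",c["pixels"][...,::-1]); T=c["T"]
    print(n,c["intrinsics"].tolist(),T[:3,3])
    for k,h in H.items():
        for d in robot.landmark_of(c,k)[:2]: print(k,round(d["score"],2),np.round(d["at"],1),ray(c,d["at"],T,h),pt(c,d["at"],T))
    np.save(f"pics/{n}.npy",cloud(c,T))
E
```

```text
pics
{'time_s': np.float64(0.0), 'q': array([ 0.8926,  0.3135,  1.4984,  0.    ,  1.331 , -0.2234]), 'dq': array([-0.0002,  0.0002,  0.0018, -0.0009, -0.0021, -0.0005]), 'joint_torque': array([ -0.0005, -41.2271, -25.9747,  -0.0002,   0.0042,   0.    ]), 'ee_pos': array([0.2305, 0.4715, 0.3033]), 'eef_rot': array([-1.5705,  0.0013,  1.116 ]), 'contact_force': array([-0.6185,  0.4007,  0.0622]), 'moment': array([-0.0336,  0.0113,  0.0265]), 'grip_width': np.float64(1.0022)}
top [[482.91855604460653, 0.0, 310.6130718633352], [0.0, 482.91855604460653, 207.15484583289725], [0.0, 0.0, 1.0]] [0.3531 0.2366 1.0848]
pin_box 0.79 [249.3 262.1] [0.4352 0.3618 0.    ] [0.4265 0.3486 0.115 ]
slot 0.8 [245.1 256.9] [0.4346 0.3592 0.116 ] [0.4347 0.3593 0.1153]
jig 0.93 [231.5 389. ] [0.4801 0.0769 0.    ] [0.4739 0.0847 0.0533]
lower_hole 0.88 [231.4 391. ] [0.4752 0.0791 0.044 ] [0.4742 0.0804 0.053 ]
upper_hole 0.63 [225.9 393.3] [0.486  0.0755 0.054 ] [0.4873 0.074  0.0439]
nail_jar 0.92 [165.1 367.1] [0.6333 0.126  0.    ] [0.6115 0.1346 0.0842]
sanding_block 0.88 [156.  411.8] [0.6564 0.0228
[... 513 characters left out ...]
 ] [0.4368 0.3531 0.1141]
jig 0.65 [284.3 351.9] [0.4782 0.0676 0.    ] [0.4571 0.0443 0.0486]
lower_hole 0.87 [269.6 350.4] [0.4806 0.0809 0.044 ] [0.4767 0.0765 0.0526]
upper_hole 0.74 [267.3 353. ] [0.485  0.0775 0.054 ] [0.4877 0.0805 0.0482]
upper_hole 0.38 [270.9 349.9] [0.4729 0.0735 0.054 ] [0.4736 0.0744 0.0523]
nail_jar 0.76 [239.  385.5] [0.635  0.1292 0.    ] [0.6107 0.1072 0.0405]
nail_jar 0.65 [186.9 237.3] [0.4019 0.517  0.    ] [0.3611 0.408  0.1147]
sanding_block 0.61 [262.2 414.9] [0.6487 0.0308 0.    ] [0.6324 0.0192 0.0265]
sanding_block 0.52 [282.  351.5] [0.4813 0.0733 0.    ] [0.4586 0.0482 0.0518]
offcut 0.62 [188.6 237.5] [0.3992 0.5105 0.    ] [0.3587 0.402  0.115 ]
```

View pics/top.png

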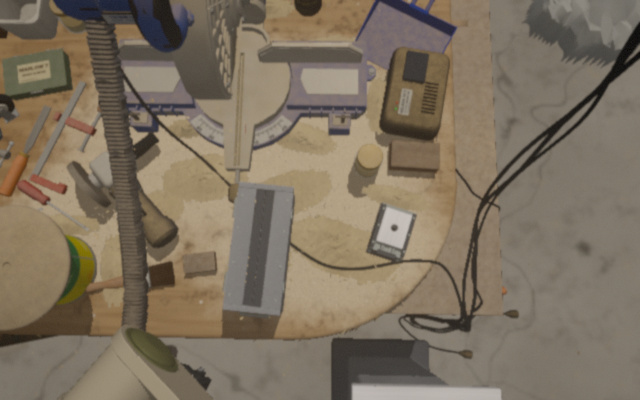

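```bash
python3 - <<'E'
import numpy as np,cv2
for n in ("top","scene"):
    P=np.load(f"pics/{n}.npy"); z=P[...,2]
    for nm,lo,hi,cx,cy,r in (("box",.108,.122,.435,.36,.2),("jig",.049,.058,.478,.078,.09)):
        m=(z>lo)&(z<hi)&(np.hypot(P[...,0]-cx,P[...,1]-cy)<r)
        m8=cv2.morphologyEx(m.astype(np.uint8),cv2.MORPH_OPEN,np.ones((3,3)))
        k,l,st,_=cv2.connectedComponentsWithStats(m8); b=1+np.argmax(st[1:,4]); q=P[l==b]
        (c,s,a)=cv2.minAreaRect((q[:,:2]*1000).astype(np.float32)); print(n,nm,len(q),np.round(c,1),np.round(s,1),round(a,2),q[:,2].mean())
E
```

```text
top box 7283 [431.4 357.8] [120.6 260.3] 85.23 0.1157370925790696
top jig 1202 [476.6  76.3] [76.  94.4] 72.44 0.05386313056206676
scene box 3435 [434.1 356.2] [122.7 261.7] 85.29 0.11391305740145714
scene jig 891 [478.9  74.4] [79.7 94.6] 73.73 0.05246858112082226
```

View pics/scene.png

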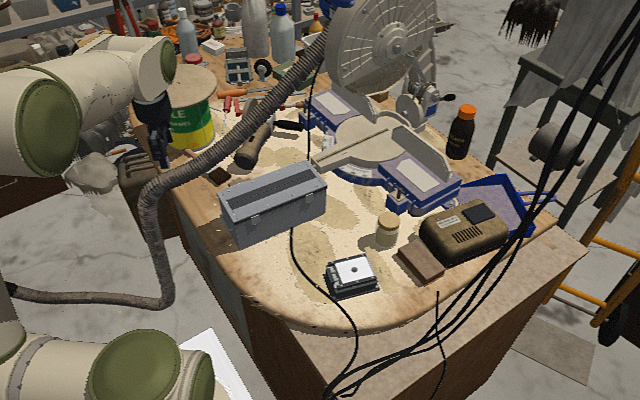

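```bash
python3 - <<'E'
import numpy as np
A=np.full((14,19),-1.)
for n in ("top","scene"):
    P=np.load(f"pics/{n}.npy").reshape(-1,3)
    P=P[(P[:,2]>-.05)]
    i=((P[:,0]-0.1)/.05).astype(int); j=((P[:,1]+.3)/.05).astype(int)
    ok=(P[:,0]>.1)&(i<14)&(P[:,1]>-.3)&(j<19)
    np.maximum.at(A,(i[ok],j[ok]),P[ok,2])
print("cols y from -.3 step .05 (cm heights)")
for i in range(14): print("%.2f"%(.1+.05*i),' '.join("%3d"%round(100*a) for a in A[i]))
E
```

```text
cols y from -.3 step .05 (cm heights)
0.10 -100 -100   0   1   1  23   1   1   1   1  61  61  61  58  55  55 -100 -100  -1
0.15 -100 -100 -100 -100 -100  -1  -1 -100 -100 -100 -100  57  58  58  56  55  53 -100   4
0.20 -100 -100 -100 -100 -100 -100 -100 -100 -100   0   0   0  55  55  54  53  53   3   5
0.25 -100 -100  -3  -3  -3  -3  -3   0   1   1   1   1  12  52  54  53  51   4   6
0.30 -100 -100  -3  -2  -2  -3   0   1   1   1   1   8  12  12  12  51   1   5   7
0.35 -100 -100  -3  -2  -2   0   1   1   1   1 108  12  12  12  12   3   3   6   8
0.40 -100 -100  -3  -2   3   4   6   6   6   1   1  12  12  12  12   3   2   7  11
0.45 -100 -100  -3  -2   3   1   6   6   6   1   1  12  12  12  12   1   6  11  13
0.50 -100 -100   0   3   0   1   6   6   6   1   1  12  12  12  12   2   1  13  16
0.55 -100 -100  21  17   1   1   1   1   6   1   1  12  12  12  12   2   2  16  19
0.60 -100 -100  50  50   3   3   3   8   9   9   1   1   1  43  63   2   4  21  22
0.65 -100 -100  71  71   1   6   6   3   9   6   4   1   5  50  62   5   9  22  26
0.70 -100 -100  68  -3   1   7   7   7   8  10  10   8   8  52  52   8  40  43  30
0.75 -100 -100  -3  -3   0   7   7   7   8   8   8   8   8  51   8   8  45  45  45
```

>>> jog_arm(
  targets=[
    {"z": -25, "wy": 8.5},
    {"z": -25, "wy": 8.5},
    {"z": -25, "wy": 8.5},
    {"z": -25, "wy": 8.5},
    {"z": -25, "wy": 8.5},
  ],
  force=60,
)

```text
$.targets[0]: bad value
```

```bash
cat > go.py <<'E'
# usage: go.py x y yawdeg  -> tool shift in mm (after reaching yaw), turn wy
import sys; from h import *
def go(x,y,yaw):
    s=robot.get_state(); p=s["ee_pos"]; a=np.radians(yaw); d=np.array([x,y])-p[:2]
    w=np.degrees(s["eef_rot"][2])
    print("t %.2f"%s["time_s"],"p",np.round(p*1e3,1),"rot",np.round(np.degrees(s["eef_rot"]),2),"F",np.round(s["contact_force"],1),"grip mm %.1f"%(s["grip_width"]*85.4))
    print("after turn wy=%.2f: x %.1f z %.1f"%(w-yaw,1e3*(d@[np.cos(a),np.sin(a)]),1e3*(d@[-np.sin(a),np.cos(a)])))
if __name__=="__main__": go(*map(float,sys.argv[1:4]))
E
python3 go.py .434 .356 -4.8
```

```text
t 0.90 p [230.6 471.6 303.9] rot [-90.     0.    63.94] F [-0.2 -1.2 -1.2] grip mm 85.6
after turn wy=68.74: x 212.3 z -98.2
```

>>> jog_arm(
  targets=[
    {"fingers": 85, "x": 0, "y": 0, "z": -25, "wx": 0, "wy": 8.5, "wz": 0},
    {"fingers": 85, "x": 0, "y": 0, "z": -25, "wx": 0, "wy": 8.5, "wz": 0},
    {"fingers": 85, "x": 0, "y": 0, "z": -25, "wx": 0, "wy": 8.5, "wz": 0},
    {"fingers": 85, "x": 0, "y": 0, "z": -25, "wx": 0, "wy": 8.5, "wz": 0},
    {"fingers": 85, "x": 0, "y": 0, "z": -25, "wx": 0, "wy": 8.5, "wz": 0},
  ],
  force=60,
)

```text
time_s: 1.4
ee_pos: [0.3207, 0.3874, 0.3038]
eef_rot: [-1.571, 0.0, 0.368]
contact_force: [0.1, 0.8, -0.1]
grip_width: 0.998
```

```bash
python3 go.py .434 .356 -4.8
```

```text
t 1.40 p [320.7 387.4 303.8] rot [-90.     0.    21.09] F [ 0.1  0.8 -0.1] grip mm 85.2
after turn wy=25.89: x 115.5 z -21.8
```

>>> jog_arm(
  targets=[
    {"fingers": 85, "x": 0, "y": 0, "z": 0, "wx": 0, "wy": 8.5, "wz": 0},
    {"fingers": 85, "x": 0, "y": 0, "z": 0, "wx": 0, "wy": 8.5, "wz": 0},
    {"fingers": 85, "x": 35, "y": 10, "z": -7, "wx": 0, "wy": 8.5, "wz": 0},
    {"fingers": 85, "x": 40, "y": 10, "z": -7, "wx": 0, "wy": 0.4, "wz": 0},
    {"fingers": 85, "x": 40, "y": 0, "z": -8, "wx": 0, "wy": 0, "wz": 0},
  ],
)

```text
time_s: 1.9
ee_pos: [0.435, 0.3626, 0.2827]
eef_rot: [-1.572, 0.002, -0.077]
contact_force: [0.4, -0.3, -0.3]
grip_width: 0.995
```

```bash
cat > wr.py <<'E'
import sys; from h import *
from scipy.spatial.transform import Rotation as R
def shot(name):
    s=robot.get_state(); c=robot.camera("wrist"); B=np.eye(4); B[:3,:3]=R.from_euler("xyz",s["eef_rot"]).as_matrix(); B[:3,3]=s["ee_pos"]
    cv2.imwrite(f"pics/{name}.png",c["pixels"][...,::-1]); return s,c,B@c["T_tool_cam"]
def rect(P,lo,hi,cx,cy,r):
    z=P[...,2]; m=(z>lo)&(z<hi)&(np.hypot(P[...,0]-cx,P[...,1]-cy)<r)
    m8=cv2.morphologyEx(m.astype(np.uint8),cv2.MORPH_OPEN,np.ones((3,3)))
    k,l,st,_=cv2.connectedComponentsWithStats(m8); b=1+np.argmax(st[1:,4]); q=P[l==b]
    (c,s,a)=cv2.minAreaRect((q[:,:2]*1000).astype(np.float32)); print(len(q),np.round(c,1),np.round(s,1),round(a,2),q[:,2].mean())
E
python3 go.py .434 .356 -4.8; python3 - <<'E'
from wr import *
np.set_printoptions(precision=4,suppress=True)
s,c,T=shot("w1"); P=cloud(c,T); print(T, c["T_tool_cam"])
rect(P,.108,.124,.434,.356,.2)
for k,h in (("slot",.116),("pin_box",0)):
    for d in robot.landmark_of(c,k)[:2]: print(k,d["score"],d["at"],ray(c,d["at"],T,h),pt(c,d["at"],T))
E
```

```text
t 1.90 p [435.  362.6 282.7] rot [-90.06   0.1   -4.44] F [ 0.4 -0.3 -0.3] grip mm 85.0
after turn wy=0.36: x -0.4 z -6.6
[[ 0.997   0.0733  0.0265  0.4423]
 [-0.0779  0.9477  0.3094  0.4419]
 [-0.0025 -0.3105  0.9506  0.3535]
 [ 0.      0.      0.      1.    ]] [[ 1.      0.0003  0.0009  0.001 ]
 [ 0.0008  0.3096 -0.9509 -0.0709]
 [-0.0005  0.9509  0.3096  0.0795]
 [ 0.      0.      0.      1.    ]]
42682 [434.7 357.6] [119.6 260.7] 85.09 0.11666696946072902
slot 0.93 [210.7, 314.6] [0.4336 0.3557 0.116 ] [0.4336 0.3557 0.1161]
pin_box 0.67 [179.9, 315.5] [0.4334 0.3516 0.    ] [0.4363 0.3815 0.1169]
```

View pics/w1.png

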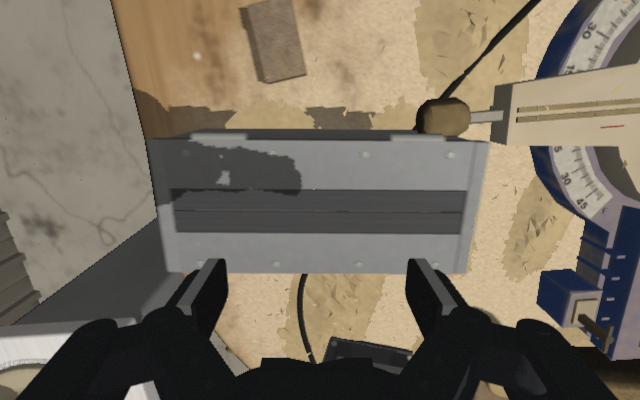

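>>> jog_arm(
  targets=[
    {"fingers": 85, "x": -1, "y": 30, "z": -6, "wx": 0, "wy": 0.4, "wz": 0},
    {"fingers": 85, "x": 0, "y": 40, "z": 0, "wx": 0, "wy": 0, "wz": 0},
    {"fingers": 85, "x": 0, "y": 25, "z": 0, "wx": 0, "wy": 0, "wz": 0},
    {"fingers": 85, "x": 0, "y": 5, "z": 0, "wx": 0, "wy": 0, "wz": 0},
    {"fingers": 85, "x": 0, "y": 0, "z": 0, "wx": 0, "wy": 0, "wz": 0},
  ],
)

```text
time_s: 2.55
ee_pos: [0.4321, 0.3575, 0.1843]
eef_rot: [-1.571, 0.0, -0.084]
contact_force: [0.4, 0.6, 1.1]
grip_width: 0.994
```

```bash
python3 go.py .4342 .3565 -4.9
```

```text
t 2.55 p [432.1 357.5 184.3] rot [-9.001e+01  2.000e-02 -4.820e+00] F [0.4 0.6 1.1] grip mm 84.9
after turn wy=0.08: x 2.1 z -0.8
```

>>> jog_arm(
  targets=[
    {"fingers": 85, "x": 2, "y": 5, "z": -1, "wx": 0, "wy": 0, "wz": 0},
    {"fingers": 85, "x": 0, "y": 5, "z": 0, "wx": 0, "wy": 0, "wz": 0},
    {"fingers": 85, "x": 0, "y": 5, "z": 0, "wx": 0, "wy": 0, "wz": 0},
    {"fingers": 85, "x": 0, "y": 5, "z": 0, "wx": 0, "wy": 0, "wz": 0},
    {"fingers": 85, "x": 0, "y": 4, "z": 0, "wx": 0, "wy": 0, "wz": 0},
  ],
)

```text
time_s: 3.05
ee_pos: [0.4345, 0.3559, 0.1596]
eef_rot: [-1.571, 0.0, -0.085]
contact_force: [-0.6, -0.0, 0.2]
grip_width: 0.994
```

>>> jog_arm(
  targets=[
    {"fingers": 85, "x": 0, "y": 2, "z": 0, "wx": 0, "wy": 0, "wz": 0},
    {"fingers": 85, "x": 0, "y": 2, "z": 0, "wx": 0, "wy": 0, "wz": 0},
    {"fingers": 85, "x": 0, "y": 2, "z": 0, "wx": 0, "wy": 0, "wz": 0},
    {"fingers": 85, "x": 0, "y": 2, "z": 0, "wx": 0, "wy": 0, "wz": 0},
    {"fingers": 85, "x": 0, "y": 0, "z": 0, "wx": 0, "wy": 0, "wz": 0},
  ],
)

```text
time_s: 3.55
ee_pos: [0.4344, 0.3559, 0.1516]
eef_rot: [-1.571, 0.0, -0.085]
contact_force: [-0.2, -0.9, -1.5]
grip_width: 0.997
```

>>> jog_arm(
  targets=[
    {"fingers": 85, "x": 0, "y": 2, "z": 0, "wx": 0, "wy": 0, "wz": 0},
    {"fingers": 85, "x": 0, "y": 2, "z": 0, "wx": 0, "wy": 0, "wz": 0},
    {"fingers": 85, "x": 0, "y": 2, "z": 0, "wx": 0, "wy": 0, "wz": 0},
    {"fingers": 85, "x": 0, "y": 2, "z": 0, "wx": 0, "wy": 0, "wz": 0},
    {"fingers": 85, "x": 0, "y": 0, "z": 0, "wx": 0, "wy": 0, "wz": 0},
  ],
)

```text
time_s: 4.05
ee_pos: [0.4344, 0.3559, 0.1436]
eef_rot: [-1.571, 0.0, -0.085]
contact_force: [-0.2, -0.2, -0.7]
grip_width: 0.994
```

>>> jog_arm(
  targets=[
    {"fingers": 75, "x": 0, "y": 0, "z": 0, "wx": 0, "wy": 0, "wz": 0},
    {"fingers": 65, "x": 0, "y": 0, "z": 0, "wx": 0, "wy": 0, "wz": 0},
    {"fingers": 55, "x": 0, "y": 0, "z": 0, "wx": 0, "wy": 0, "wz": 0},
    {"fingers": 48, "x": 0, "y": 0, "z": 0, "wx": 0, "wy": 0, "wz": 0},
    {"fingers": 41, "x": 0, "y": 0, "z": 0, "wx": 0, "wy": 0, "wz": 0},
  ],
  force=20,
)

```text
time_s: 4.55
ee_pos: [0.4346, 0.3559, 0.144]
eef_rot: [-1.571, -0.0, -0.085]
contact_force: [0.2, 0.1, -0.7]
grip_width: 0.48
```

>>> jog_arm(
  targets=[
    {"fingers": 36, "x": 0, "y": 0, "z": 0, "wx": 0, "wy": 0, "wz": 0},
    {"fingers": 31, "x": 0, "y": 0, "z": 0, "wx": 0, "wy": 0, "wz": 0},
    {"fingers": 26, "x": 0, "y": 0, "z": 0, "wx": 0, "wy": 0, "wz": 0},
    {"fingers": 22, "x": 0, "y": 0, "z": 0, "wx": 0, "wy": 0, "wz": 0},
    {"fingers": 10, "x": 0, "y": 0, "z": 0, "wx": 0, "wy": 0, "wz": 0},
  ],
)

```text
time_s: 5.05
ee_pos: [0.4345, 0.3559, 0.144]
eef_rot: [-1.571, 0.0, -0.085]
contact_force: [-0.2, -0.3, 0.6]
grip_width: 0.225
```

>>> jog_arm(
  targets=[
    {"fingers": 10, "x": 0, "y": 0, "z": 0, "wx": 0, "wy": 0, "wz": 0},
    {"fingers": 10, "x": 0, "y": 0, "z": 0, "wx": 0, "wy": 0, "wz": 0},
    {"fingers": 10, "x": 0, "y": 0, "z": 0, "wx": 0, "wy": 0, "wz": 0},
    {"fingers": 10, "x": 0, "y": 0, "z": 0, "wx": 0, "wy": 0, "wz": 0},
    {"fingers": 10, "x": 0, "y": 0, "z": 0, "wx": 0, "wy": 0, "wz": 0},
  ],
)

```text
time_s: 5.55
ee_pos: [0.4345, 0.3559, 0.1439]
eef_rot: [-1.571, -0.0, -0.085]
contact_force: [0.6, -1.1, 2.1]
grip_width: 0.224
```

>>> jog_arm(
  targets=[
    {"fingers": 5, "x": 0, "y": 0, "z": 0, "wx": 0, "wy": 0, "wz": 0},
    {"fingers": 5, "x": 0, "y": -4, "z": 0, "wx": 0, "wy": 0, "wz": 0},
    {"fingers": 5, "x": 0, "y": -8, "z": 0, "wx": 0, "wy": 0, "wz": 0},
    {"fingers": 5, "x": 0, "y": -10, "z": 0, "wx": 0, "wy": 0, "wz": 0},
    {"fingers": 5, "x": 0, "y": -10, "z": 0, "wx": 0, "wy": 0, "wz": 0},
  ],
  force=80,
)

```text
time_s: 6.05
ee_pos: [0.4345, 0.3559, 0.1769]
eef_rot: [-1.571, -0.0, -0.085]
contact_force: [-0.8, -0.4, -3.4]
grip_width: 0.205
```

>>> jog_arm(
  targets=[
    {"fingers": 5, "x": 0, "y": -10, "z": 0, "wx": 0, "wy": 0, "wz": 0},
    {"fingers": 5, "x": 0, "y": -15, "z": 0, "wx": 0, "wy": 0, "wz": 0},
    {"fingers": 5, "x": 0, "y": -20, "z": 0, "wx": 0, "wy": 0, "wz": 0},
    {"fingers": 5, "x": 0, "y": -30, "z": 0, "wx": 0, "wy": 0, "wz": 0},
    {"fingers": 5, "x": 0, "y": -23, "z": 0, "wx": 0, "wy": 0, "wz": 0},
  ],
)

```text
time_s: 6.55
ee_pos: [0.4345, 0.356, 0.2763]
eef_rot: [-1.57, -0.002, -0.085]
contact_force: [-0.4, -0.5, -0.5]
grip_width: 0.205
```

```bash
python3 - <<'E'
from wr import *
s,c,T=shot("w2")
print(s["time_s"],s["ee_pos"],s["contact_force"],s["grip_width"]*85.4)
E
python3 go.py .478 .078 -17.6
```

```text
6.55 [0.43454726 0.35597007 0.27634632] [-0.41378951 -0.45763725 -0.4620205 ] 17.514862176901133
t 6.60 p [435.3 356.4 280. ] rot [-89.76  -0.38  -4.85] F [0.4 0.8 3. ] grip mm 17.3
after turn wy=12.75: x 124.9 z -252.5
```

View pics/w2.png

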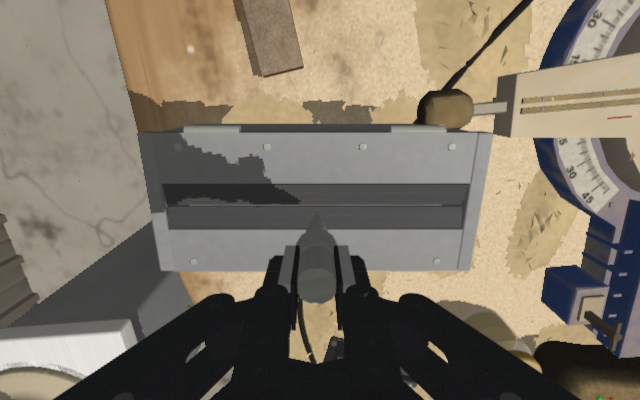

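>>> jog_arm(
  targets=[
    {"fingers": 5, "x": 10, "y": 0, "z": -25, "wx": 0, "wy": 6.4, "wz": 0},
    {"fingers": 5, "x": 15, "y": 0, "z": -40, "wx": 0, "wy": 6.4, "wz": 0},
    {"fingers": 5, "x": 20, "y": 0, "z": -40, "wx": 0, "wy": 0, "wz": 0},
    {"fingers": 5, "x": 22, "y": 0, "z": -42, "wx": 0, "wy": 0, "wz": 0},
    {"fingers": 5, "x": 20, "y": 0, "z": -40, "wx": 0, "wy": 0, "wz": 0},
  ],
)

```text
time_s: 7.1
ee_pos: [0.4713, 0.1511, 0.2742]
eef_rot: [-1.571, -0.001, -0.308]
contact_force: [1.5, 0.4, -1.1]
grip_width: 0.199
```

```bash
python3 go.py .478 .078 -17.6
```

```text
t 7.10 p [471.3 151.1 274.2] rot [-8.999e+01 -4.000e-02 -1.765e+01] F [ 1.5  0.4 -1.1] grip mm 17.0
after turn wy=-0.05: x 28.5 z -67.7
```

>>> jog_arm(
  targets=[
    {"fingers": 5, "x": 14, "y": 0, "z": -32, "wx": 0, "wy": 0, "wz": 0},
    {"fingers": 5, "x": 10, "y": 5, "z": -25, "wx": 0, "wy": 0, "wz": 0},
    {"fingers": 5, "x": 4, "y": 5, "z": -10, "wx": 0, "wy": 0, "wz": 0},
    {"fingers": 5, "x": 0, "y": 0, "z": 0, "wx": 0, "wy": 0, "wz": 0},
    {"fingers": 5, "x": 0, "y": 0, "z": 0, "wx": 0, "wy": 0, "wz": 0},
  ],
)

```text
time_s: 7.6
ee_pos: [0.4776, 0.0814, 0.264]
eef_rot: [-1.571, 0.0, -0.308]
contact_force: [-0.9, 0.3, -0.8]
grip_width: 0.205
```

```bash
python3 - <<'E'
from wr import *
np.set_printoptions(precision=4,suppress=True)
s,c,T=shot("w3"); P=cloud(c,T); print(s["ee_pos"],np.degrees(s["eef_rot"]))
rect(P,.048,.06,.478,.078,.1)
for k,h in (("lower_hole",.044),("upper_hole",.054),("jig",0)):
    for d in robot.landmark_of(c,k)[:2]: print(k,d["score"],d["at"],ray(c,d["at"],T,h))
np.save("pics/w3.npy",P)
g=c["pixels"][100:300,200:440]; cv2.imwrite("pics/w3c.png",cv2.resize(g[...,::-1],None,fx=3,fy=3))
E
```

```text
[0.4776 0.0814 0.264 ] [-89.9832   0.0114 -17.6388]
6323 [480.8  75.3] [75.8 95.8] 72.61 0.054876381492774365
lower_hole 0.71 [189.0, 321.8] [0.4822 0.0761 0.044 ]
upper_hole 0.59 [191.8, 326.8] [0.4866 0.0749 0.054 ]
jig 0.85 [177.9, 316.0] [0.4768 0.078  0.    ]
```

View pics/w3c.png

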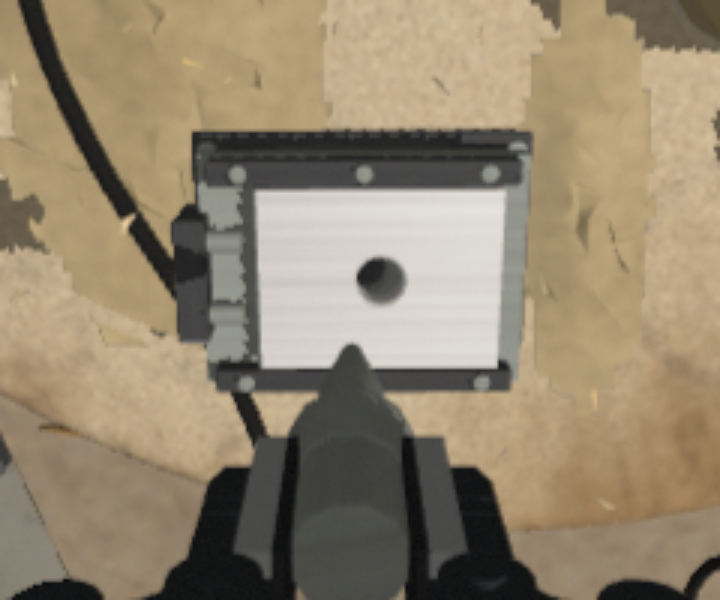

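```bash
python3 - <<'E'
from wr import *
np.set_printoptions(precision=2,suppress=True)
s,c,T=shot("w4"); R0=R.from_euler("xyz",s["eef_rot"]).as_matrix(); p=s["ee_pos"]
im=c["pixels"]; g=cv2.cvtColor(im,cv2.COLOR_RGB2GRAY)
roi=g[150:220,285:370]; m=(roi<150).astype(np.uint8); n,l,st,ce=cv2.connectedComponentsWithStats(m)
for i in range(1,n):
    if st[i,4]>60: print(st[i],ce[i]+[285,150])
for nm,rc,h in (("hole54",(193.7,327.3),.054),("tip128",(215.5,317.3),p[2]-.136+.001),("tip dz+3",(215.5,317.3),p[2]-.133)):
    w=ray(c,rc,T,h); print(nm,w*1e3,"tool mm",R0.T@(w-p)*1e3)
P=cloud(c,T)
for rr in range(212,245,3):
    q=R0.T@(P[rr,317]-p); print(rr,q*1e3,end=' ; ')
E
```

```text
[   0    0   85   14 1102] [326.83 156.01]
[ 34  36  16  16 197] [326.46 193.14]
[81 50  4 20 62] [367.85 209.73]
hole54 [486.59  73.04  54.  ] tool mm [ 11.04 210.08  -5.43]
tip128 [479.44  82.29 129.08] tool mm [  1.45 135.     1.25]
tip dz+3 [479.67  83.02 131.08] tool mm [  1.44 133.     2.01]
212 [  1.34 207.98 -23.01] ; 215 [  1.23 133.2    2.31] ; 218 [  1.22 121.85   4.49] ; 221 [  1.21 113.87   5.56] ; 224 [  1.2  106.19   6.67] ; 227 [  1.19 102.48   6.25] ; 230 [ 1.17 85.63 11.62] ; 233 [ 1.16 82.52 11.23] ; 236 [ 1.16 80.18 10.54] ; 239 [ 1.15 76.75 10.41] ; 242 [ 1.15 74.45  9.81] ;
```

>>> jog_arm(
  targets=[
    {"fingers": 5, "x": 7.5, "y": 0, "z": -5.2, "wx": 0, "wy": 0, "wz": 0},
    {"fingers": 5, "x": 0, "y": 20, "z": 0, "wx": 0, "wy": 0, "wz": 0},
    {"fingers": 5, "x": 0, "y": 25, "z": 0, "wx": 0, "wy": 0, "wz": 0},
    {"fingers": 5, "x": 0, "y": 17, "z": 0, "wx": 0, "wy": 0, "wz": 0},
    {"fingers": 5, "x": 0, "y": 0, "z": 0, "wx": 0, "wy": 0, "wz": 0},
  ],
)

```text
time_s: 8.35
ee_pos: [0.4828, 0.0731, 0.2001]
eef_rot: [-1.572, 0.004, -0.308]
contact_force: [-0.6, 0.3, -1.2]
grip_width: 0.202
```

```bash
python3 - <<'E'
from wr import *
np.set_printoptions(precision=2,suppress=True)
s,c,T=shot("w5"); R0=R.from_euler("xyz",s["eef_rot"]).as_matrix(); p=s["ee_pos"]; print(p,s["time_s"])
K=c["intrinsics"]; Ti=np.linalg.inv(T); im=c["pixels"][140:290,220:420].copy(); im=cv2.resize(im,None,fx=4,fy=4,interpolation=cv2.INTER_CUBIC)
# predicted upper hole outline at pin-relative estimate: lower hole at dx+2 back => upper centre = +2 from pin axis
a=np.linspace(0,2*np.pi,60)
for (x,z,y,r,col) in ((1.2+2,0,p[2]-.054,7.5,(255,0,0)),(1.2,0,p[2]-.062,2.5,(0,255,0))):
    q=R0@np.c_[x+r*np.cos(a),np.full(60,y*1e3),z+r*np.sin(a)].T/1e3+p[:,None]
    k=Ti[:3,:3]@q+Ti[:3,3:]; u=K[0,0]*k[0]/-k[2]+K[0,2]; v=K[1,1]*-k[1]/-k[2]+K[1,2]
    cv2.polylines(im,[np.int32(np.c_[(u-220)*4+2,(v-140)*4+2])],True,col,1)
cv2.imwrite("pics/w5c.png",im[...,::-1])
E
```

```text
[0.48 0.07 0.2 ] 8.35
```

View pics/w5c.png

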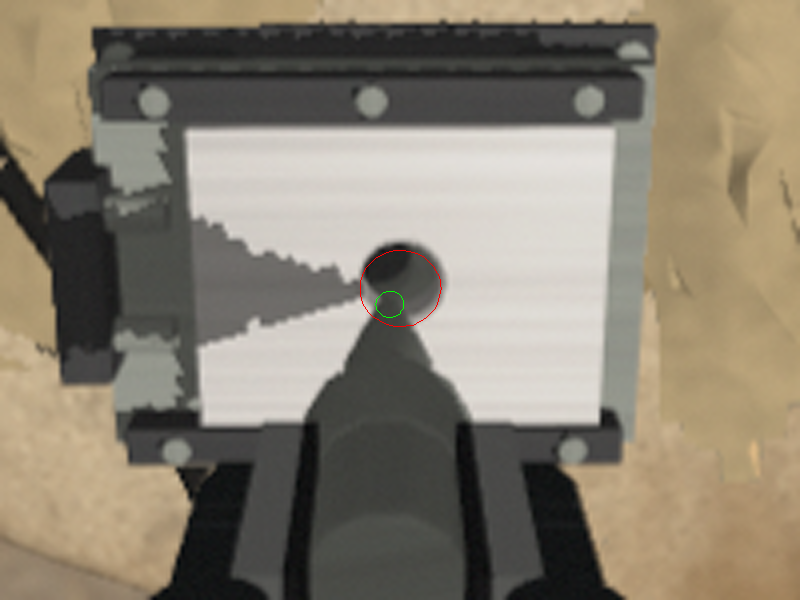

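```bash
python3 - <<'E'
import cv2,numpy as np
im=cv2.imread("pics/w5.png")[195:240,295:345]
im=np.clip((im.astype(float)/110)**.7*255,0,255).astype(np.uint8)
cv2.imwrite("pics/w5d.png",cv2.resize(im,None,fx=12,fy=12,interpolation=cv2.INTER_CUBIC))
E
```

```text
(no output)
```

View pics/w5d.png

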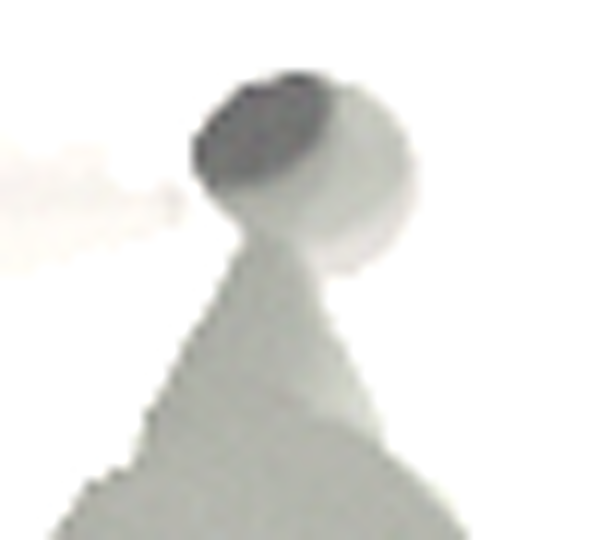

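```bash
python3 - <<'E'
from wr import *
np.set_printoptions(precision=2,suppress=True)
for i in range(2):
    s,c,T=shot("w6"); R0=R.from_euler("xyz",s["eef_rot"]).as_matrix(); p=s["ee_pos"]; print(p*1e3,np.degrees(s["eef_rot"]),s["contact_force"])
    g=cv2.cvtColor(c["pixels"],cv2.COLOR_RGB2GRAY)
    # hole upper arc: column-wise first dark pixel, subpixel at 150
    pts=[]
    for u in range(312,330):
        col=g[190:215,u].astype(float); k=np.where(col<150)[0]
        if len(k) and k[0]>0: k=k[0]; pts.append((u,190+k-(150-col[k])/(col[k-1]-col[k])))
    w=np.array([R0.T@(ray(c,(v,u),T,.054)-p) for u,v in pts])[:,[0,2]]*1e3
    from scipy.optimize import least_squares
    f=least_squares(lambda q:np.hypot(*(w-q).T)-7.5,[3,-1],loss="soft_l1",f_scale=.3); print("hole in tool",f.x,"res",np.abs(f.fun).mean(),len(w))
    for v in (216,218,220,223,226):
        r=g[v,300:340].astype(int); k=np.where(r<130)[0]; print(v,300+k[0],300+k[-1],end='; ')
    w=ray(c,(214,317.4),T,p[2]-.136); print("tip far edge",R0.T@(w-p)*1e3)
E
```

```text
[483.36  73.18 201.55] [-90.02   0.08 -17.66] [ 0.62  0.85 -0.15]
hole in tool [2.43 1.62] res 0.08185049358309765 18
216 313 325; 218 313 321; 220 312 321; 223 310 323; 226 309 325; tip far edge [  1.52 136.     2.01]
[483.71  73.18 202.43] [-90.    -0.03 -17.66] [-0.55 -0.17 -0.88]
hole in tool [1.81 1.39] res 0.0789930755919018 17
216 312 324; 218 313 321; 220 312 321; 223 310 323; 226 309 325; tip far edge [  1.52 136.     2.01]
```

```bash
python3 - <<'E'
from wr import *
np.set_printoptions(precision=2,suppress=True)
s,c,T=shot("w7"); R0=R.from_euler("xyz",s["eef_rot"]).as_matrix(); p=s["ee_pos"]; print(p*1e3,np.degrees(s["eef_rot"]))
K=c["intrinsics"]; Ti=np.linalg.inv(T); im=c["pixels"][190:240,290:350]; im=np.clip((im/160.)**.7*255,0,255).astype(np.uint8); im=cv2.resize(im,None,fx=12,fy=12,interpolation=cv2.INTER_CUBIC)
a=np.linspace(0,2*np.pi,90); H=p[2]*1e3
for (x,z,y,r,col) in ((2,1.4,H-54,7.5,(255,0,0)),(2,-.2,H-54,7.5,(0,0,255)),(1.3,-.2,136,2.5,(0,160,0)),(1.3,-.2,110,7,(0,160,0))):
    q=R0@np.c_[x+r*np.cos(a),np.full(90,y),z+r*np.sin(a)].T/1e3+p[:,None]
    k=Ti[:3,:3]@q+Ti[:3,3:]; u=K[0,0]*k[0]/-k[2]+K[0,2]; v=K[1,1]*k[1]/k[2]+K[1,2]
    cv2.polylines(im,[np.int32(np.c_[(u-290)*12+6,(v-190)*12+6])],True,col,1)
cv2.imwrite("pics/w7c.png",im[...,::-1])
E
```

```text
[483.86  73.2  202.85] [-89.99  -0.09 -17.66]
```

View pics/w7c.png

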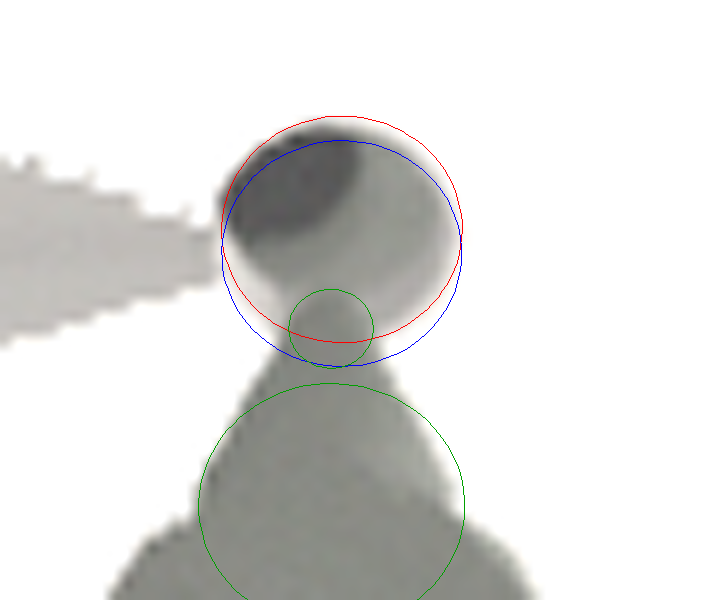

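>>> jog_arm(
  targets=[
    {"fingers": 5, "x": -1.2, "y": 0, "z": 0.9, "wx": 0, "wy": 0, "wz": 0},
    {"fingers": 5, "x": 0, "y": 8, "z": 0, "wx": 0, "wy": 0, "wz": 0},
    {"fingers": 5, "x": 0, "y": 8, "z": 0, "wx": 0, "wy": 0, "wz": 0},
    {"fingers": 5, "x": 0, "y": 4, "z": 0, "wx": 0, "wy": 0, "wz": 0},
    {"fingers": 5, "x": 0, "y": 0, "z": 0, "wx": 0, "wy": 0, "wz": 0},
  ],
)

```text
time_s: 9.05
ee_pos: [0.4821, 0.0746, 0.1811]
eef_rot: [-1.571, 0.002, -0.308]
contact_force: [-0.6, 0.1, -0.8]
grip_width: 0.204
```

```bash
python3 go.py .482 .0745 -17.6
```

```text
t 9.05 p [482.1  74.6 181.1] rot [-9.002e+01  9.000e-02 -1.766e+01] F [-0.6  0.1 -0.8] grip mm 17.5
after turn wy=-0.06: x -0.1 z -0.1
```

>>> jog_arm(
  targets=[
    {"fingers": 5, "x": 0, "y": 3, "z": 0, "wx": 0, "wy": 0, "wz": 0},
    {"fingers": 5, "x": -0.5, "y": 3, "z": 0, "wx": 0, "wy": 0, "wz": 0},
    {"fingers": 5, "x": -0.5, "y": 2, "z": 0, "wx": 0, "wy": 0, "wz": 0},
    {"fingers": 5, "x": -0.5, "y": 2, "z": 0, "wx": 0, "wy": 0, "wz": 0},
    {"fingers": 5, "x": 0, "y": 0, "z": 0, "wx": 0, "wy": 0, "wz": 0},
  ],
)

```text
time_s: 9.55
ee_pos: [0.4816, 0.0749, 0.1721]
eef_rot: [-1.57, -0.002, -0.308]
contact_force: [4.2, -1.0, -2.1]
grip_width: 0.2
```

```bash
python3 go.py .482 .0745 -17.6
```

```text
t 9.55 p [481.6  74.9 172.1] rot [-89.98  -0.13 -17.66] F [ 4.2 -1.  -2.1] grip mm 17.1
after turn wy=-0.06: x 0.5 z -0.3
```

>>> jog_arm(
  targets=[
    {"fingers": 5, "x": -0.4, "y": 2, "z": 0, "wx": 0, "wy": 0, "wz": 0},
    {"fingers": 5, "x": -0.4, "y": 2, "z": 0, "wx": 0, "wy": 0, "wz": 0},
    {"fingers": 5, "x": -0.4, "y": 2, "z": 0, "wx": 0, "wy": 0, "wz": 0},
    {"fingers": 5, "x": -0.2, "y": 2, "z": 0, "wx": 0, "wy": 0, "wz": 0},
    {"fingers": 5, "x": 0, "y": 0, "z": 0, "wx": 0, "wy": 0, "wz": 0},
  ],
)

```text
time_s: 10.05
ee_pos: [0.4798, 0.0755, 0.1637]
eef_rot: [-1.571, -0.001, -0.308]
contact_force: [6.1, 0.2, -1.4]
grip_width: 0.202
```

```bash
python3 go.py .482 .0745 -17.6
```

```text
t 10.05 p [479.8  75.5 163.7] rot [-8.999e+01 -4.000e-02 -1.766e+01] F [ 6.1  0.2 -1.4] grip mm 17.3
after turn wy=-0.06: x 2.4 z -0.3
```

>>> jog_arm(
  targets=[
    {"fingers": 5, "x": 0, "y": 2, "z": 0, "wx": 0, "wy": 0, "wz": 0},
    {"fingers": 5, "x": 0, "y": 2, "z": 0, "wx": 0, "wy": 0, "wz": 0},
    {"fingers": 5, "x": 0, "y": 2, "z": 0, "wx": 0, "wy": 0, "wz": 0},
    {"fingers": 5, "x": 0, "y": 2, "z": 0, "wx": 0, "wy": 0, "wz": 0},
    {"fingers": 5, "x": 0, "y": 0, "z": 0, "wx": 0, "wy": 0, "wz": 0},
  ],
)

```text
time_s: 10.55
ee_pos: [0.4799, 0.0755, 0.1557]
eef_rot: [-1.571, -0.001, -0.308]
contact_force: [6.0, -1.3, -0.7]
grip_width: 0.203
```

```bash
python3 go.py .482 .0745 -17.6
```

```text
t 10.55 p [479.9  75.5 155.7] rot [-8.998e+01 -5.000e-02 -1.767e+01] F [ 6.  -1.3 -0.7] grip mm 17.3
after turn wy=-0.07: x 2.3 z -0.3
```

Sliding in smoothly. About 14 mm left.

>>> jog_arm(
  targets=[
    {"fingers": 5, "x": 0, "y": 2, "z": 0, "wx": 0, "wy": 0, "wz": 0},
    {"fingers": 5, "x": 0, "y": 2, "z": 0, "wx": 0, "wy": 0, "wz": 0},
    {"fingers": 5, "x": 0, "y": 2, "z": 0, "wx": 0, "wy": 0, "wz": 0},
    {"fingers": 5, "x": 0, "y": 2, "z": 0, "wx": 0, "wy": 0, "wz": 0},
    {"fingers": 5, "x": 0, "y": 0, "z": 0, "wx": 0, "wy": 0, "wz": 0},
  ],
)

```text
time_s: 11.05
ee_pos: [0.4799, 0.0755, 0.1477]
eef_rot: [-1.57, -0.001, -0.308]
contact_force: [5.8, -0.7, -0.9]
grip_width: 0.199
```

```bash
python3 go.py .482 .0745 -17.6
```

```text
t 11.05 p [479.9  75.5 147.7] rot [-8.998e+01 -5.000e-02 -1.766e+01] F [ 5.8 -0.7 -0.9] grip mm 17.0
after turn wy=-0.06: x 2.3 z -0.3
```

>>> jog_arm(
  targets=[
    {"fingers": 5, "x": 0, "y": 2, "z": 0, "wx": 0, "wy": 0, "wz": 0},
    {"fingers": 5, "x": 0, "y": 1.5, "z": 0, "wx": 0, "wy": 0, "wz": 0},
    {"fingers": 5, "x": 0, "y": 1, "z": 0, "wx": 0, "wy": 0, "wz": 0},
    {"fingers": 5, "x": 0, "y": 0.5, "z": 0, "wx": 0, "wy": 0, "wz": 0},
    {"fingers": 5, "x": 0, "y": 0, "z": 0, "wx": 0, "wy": 0, "wz": 0},
  ],
)

```text
time_s: 11.55
ee_pos: [0.48, 0.0755, 0.143]
eef_rot: [-1.57, -0.001, -0.308]
contact_force: [5.8, -0.9, 1.7]
grip_width: 0.204
```

```bash
python3 go.py .482 .0745 -17.6
```

```text
t 11.55 p [480.   75.5 143. ] rot [-8.998e+01 -6.000e-02 -1.766e+01] F [ 5.8 -0.9  1.7] grip mm 17.4
after turn wy=-0.06: x 2.2 z -0.3
```

>>> jog_arm(
  targets=[
    {"fingers": 5, "x": 0, "y": 0.5, "z": 0, "wx": 0, "wy": 0, "wz": 0},
    {"fingers": 5, "x": 0, "y": 0.5, "z": 0, "wx": 0, "wy": 0, "wz": 0},
    {"fingers": 5, "x": 0, "y": 0.5, "z": 0, "wx": 0, "wy": 0, "wz": 0},
    {"fingers": 5, "x": 0, "y": 0, "z": 0, "wx": 0, "wy": 0, "wz": 0},
    {"fingers": 5, "x": 0, "y": 0, "z": 0, "wx": 0, "wy": 0, "wz": 0},
  ],
)

```text
time_s: 12.05
ee_pos: [0.4801, 0.0755, 0.1421]
eef_rot: [-1.57, -0.002, -0.308]
contact_force: [4.1, -0.1, 9.3]
grip_width: 0.201
```

```bash
python3 go.py .482 .0745 -17.6
```

```text
t 12.05 p [480.1  75.5 142.1] rot [-89.97  -0.1  -17.66] F [ 4.1 -0.1  9.3] grip mm 17.2
after turn wy=-0.06: x 2.1 z -0.4
```

>>> jog_arm(
  targets=[
    {"fingers": 19, "x": 0, "y": 0, "z": 0, "wx": 0, "wy": 0, "wz": 0},
    {"fingers": 22, "x": 0, "y": 0, "z": 0, "wx": 0, "wy": 0, "wz": 0},
    {"fingers": 26, "x": 0, "y": 0, "z": 0, "wx": 0, "wy": 0, "wz": 0},
    {"fingers": 35, "x": 0, "y": 0, "z": 0, "wx": 0, "wy": 0, "wz": 0},
    {"fingers": 50, "x": 0, "y": 0, "z": 0, "wx": 0, "wy": 0, "wz": 0},
  ],
)

```text
time_s: 12.55
ee_pos: [0.4791, 0.0756, 0.141]
eef_rot: [-1.571, 0.002, -0.308]
contact_force: [-0.9, 0.4, -0.1]
grip_width: 0.565
```

>>> jog_arm(
  targets=[
    {"fingers": 50, "x": 0, "y": 0, "z": 0, "wx": 0, "wy": 0, "wz": 0},
    {"fingers": 50, "x": 0, "y": -10, "z": 0, "wx": 0, "wy": 0, "wz": 0},
    {"fingers": 50, "x": 0, "y": -20, "z": 0, "wx": 0, "wy": 0, "wz": 0},
    {"fingers": 50, "x": 0, "y": -40, "z": 0, "wx": 0, "wy": 0, "wz": 0},
    {"fingers": 50, "x": 0, "y": -40, "z": 0, "wx": 0, "wy": 0, "wz": 0},
  ],
)

```text
time_s: 13.05
ee_pos: [0.4792, 0.0755, 0.2532]
eef_rot: [-1.571, 0.001, -0.308]
contact_force: [0.9, -0.8, -0.5]
grip_width: 0.588
```

```bash
python3 - <<'E'
from wr import *
np.set_printoptions(precision=2,suppress=True)
s,c,T=shot("w8"); print(s["time_s"],s["ee_pos"]*1e3,s["contact_force"]); P=cloud(c,T)
rect(P,.08,.11,.48,.076,.03)
a=c["pixels"][60:320,160:480]
cv2.imwrite("pics/w8c.png",cv2.resize(a,None,fx=2,fy=2,interpolation=cv2.INTER_CUBIC)[...,::-1])
E
```

```text
13.05 [479.21  75.52 253.19] [ 0.87 -0.82 -0.5 ]
549 [481.8  74.9] [19.1 19.3] 74.41 0.09165251148619485
```

View pics/w8c.png

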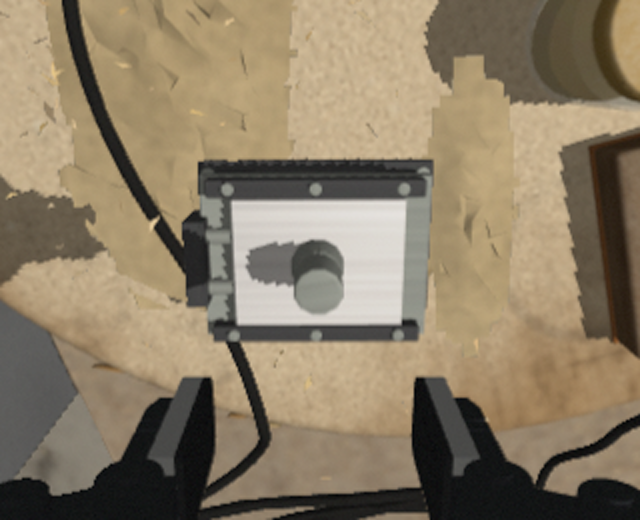

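```bash
python3 -c "
from workcell import robot
print(robot.get_state()['time_s']); print(robot.finish_job())"
```

```text
13.1
the job is handed in; nothing more can be done
None
```

The drift pin is standing upright in both jig holes with its shoulder seated on the upper plate. I handed the job in at 13.1 s of the 61 s allowed.

- **Finding the pin:** I put the open fingers down through the flaps, straddling the middle of the slot. They met nothing on the way down, so the pin had to be between them. Closing them found its head at about 19 mm measured opening. I did not sweep along the slot, because the straddle covered the pin's whole range.
- **Fitting it:** I drew the pin out, lined it up over the jig with the wrist camera and eased it in. The sideways force levelled off at about 6 N, matching the spring force with the holes in line. The shoulder then seated with about 9 N downward.
- **Last checks after letting go:**
  - The pin's flat top measured 91.7 mm above the bench, against 92 mm expected when seated.
  - Its position matched the lower hole I had measured earlier, to within about 1 mm.
  - The picture shows it upright, with the upper plate visibly shifted over.
  - The gripper was clear and the force reading was back to noise level.
- **Disagreement:** One hole measurement was off by 1–2 mm because the arm was still settling. I measured again before inserting.
- **Not confirmed:** The nail jar, sanding block and offcut were never approached, but I did not measure their positions again at the end.

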